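# Weigh the control jar kept behind the reagent bottles

## Robot

A 6-joint arm with a two-finger parallel gripper is mounted at the origin on the work surface. World frame = base frame: x ahead of the robot, y to its left, z up, the work surface at z = 0. Lengths are in m, angles in rad, forces in N, time in s.
With the tool pointing down it reaches from about 0.375 to 0.975 m from the base axis. Payload 3.8 kg.
Tool frame: the origin (TCP) lies midway between the tips of the shut fingers; the grasp point (between the pads) lies tcp_to_grasp behind it (tcp_to_grasp is the distance from the TCP to the grasp point, in m); z points along the fingers, y is the line along which they close (so a half turn about z gives the same grasp; the last joint's range is limited). The gripper opens to 85 mm and grips with 20 to 120 N. Pads are 22 mm wide; open, the fingers measure 114 mm over their backs; the gripper's body (76 mm by 85 mm) begins 54 mm behind the grasp point. The pads swing forward as they close: fully open they stand 13 mm farther back than shut.
Start: joints at [1.125, 0.264, 1.604, -0, 1.274, -0.037], TCP at [0.268, 0.619, 0.231] pointing down, gripper open.
Joint ranges: [-2.63, 2.63], [-0.94, 2.18], [0.31, 2.57], [-1.31, 4.45], [0, 2.66], [-2.55, 2.55]. Speed limits (rad/s): [2.57, 2.57, 3.14, 3.14, 3.14, 3.14].

## Interface

Orientations are given as a rotation vector (axis times angle).
In Python, from cell import * gives the robot as it stands.
- The arm moves only by the tool servo_tool, never from a script. Its argument "steps" is a list of rows, each an object of numbers: "fingers": the finger opening in mm, from 0 to 85.4; "tx", "ty", "tz": the shift along the tool's x, y, z in mm; "turn": the turn about the tool's z in rad. A call has 1 to 12 rows; each row is the pose to reach, as a shift and turn from the pose commanded when the call began, along the tool's axes at that moment; what a row does not reach only later rows make up. A row lasts 1/8 s, in which the tool goes at most 62.5 mm and 10.7 degrees, less where a joint would pass 70% of its speed; a pose out of reach is approached as far as the arm can. A call with a gripper value outside its range is refused whole. The fingers move at their own pace and stop on an object; "force" is the grip in N (left out, the last holds). Time passes only in rows, so rows that repeat a pose let the fingers close. It gives the time, the measured TCP pose, the force, the opening and the grip force at its end, in the units of the state.
- get_obs(): the state, without advancing time (a new reading comes with each control period).
- snapshot(name): name is "scene" or "top" or "wrist"; returns a dict with "image" (480x640x3 uint8, red, green, blue), "fx", "fy", "cx", "cy" (pixels), "origin" and "orientation" of the camera in the world. Camera axes: x right, y up, looking along -z (the intrinsics and any distortion apply to the point x, -y, -z); pixel columns grow to the right and rows downward; lengths in m; the calibration is good to about 2 mm. A picture is of the moment at which its call begins. There is no depth.
- finish_job(): hands the job in; it is judged then, once.
The state is a dict: "time_s": time; "joint_positions": joint angles; "qd": joint speeds; "tau": joint torques, N m; "tcp_pos": TCP position; "tcp_rot": TCP orientation; "force": force on the tool from outside, world axes, zero at the start; "moment": the same for the moment, N m; "gripper_width": finger opening in m; "finger_force": force on a finger pad.
Only numpy, scipy, OpenCV 4.12 (cv2) and the standard library are available. Lean on these libraries where they do the work, as an engineer would, in place of code of your own. Each camera call takes 0.05 s, during which the arm holds its last target. There are 200 camera calls.

## Task

The red-capped jar at the back of the white divided tray is walled in by three tall bottles: take all three bottles out and stand them on the steel tray, then fetch the jar and set it in the middle of the balance's pan, and only after that put every bottle back, upright, in the very compartment it came from. Set everything down gently, let nothing tip over, and leave the two small vials beside the jar where they stand.

Things in the scene. Friction and masses are not known exactly. Their poses are not given: they have to be found in the camera images.
- bottle_blue: Tall white plastic bottle with a white label and a blue screw cap, 130 mm tall: body 52 mm across up to 80 mm, shoulder narrowing to a 28 mm neck at 97 mm, cap 30 mm across from 108 to 130 mm (a good grip from above). Loose, about 0.2 kg. Starts in one of the three front compartments of the divided tray, which one varies. Origin: centre of the underside, z up.
- bottle_green: Tall white plastic bottle with a white label and a green screw cap, 130 mm tall: body 52 mm across up to 80 mm, shoulder narrowing to a 28 mm neck at 97 mm, cap 30 mm across from 108 to 130 mm (a good grip from above). Loose, about 0.2 kg. Starts in one of the three front compartments of the divided tray, which one varies. Origin: centre of the underside, z up.
- bottle_yellow: Tall brown (amber) bottle with a white label and a yellow screw cap, 130 mm tall: body 52 mm across up to 80 mm, shoulder narrowing to a 28 mm neck at 97 mm, cap 30 mm across from 108 to 130 mm (a good grip from above). Loose, about 0.2 kg. Starts in one of the three front compartments of the divided tray, which one varies. Origin: centre of the underside, z up.
- jar_red: Squat brown jar with a red screw cap, 48 mm tall: body 34 mm across, cap 36 mm across from 33 to 48 mm. Loose, about 70 g. Stands near the middle of the divided tray's back bay, 58 mm (centre to centre) behind the row of tall bottles. Origin: centre of the underside, z up.
- divided_tray: White divided bottle tray, fixed, 120 (x) by 214 mm (y). Origin: centre of the underside; y along the bottle row, x towards the back. Floor 4 mm thick. Front: three compartments 66 x 66 mm inside, centres x = -23, y = -70, 0, +70 mm. Back: one bay 44 (x) by 206 mm (y), centre x = +36 mm, with the red jar and two vials. Heights above bench: dividers 26, outer walls 30, back wall 34 mm.
- steel_tray: Shallow steel tray, fixed, empty: the side area for the bottles. 278 mm along its x, 110 mm along its y, rim 16 mm high, inner floor 270 x 102 mm at 4 mm above the bench; room for three bottles in a row along its x, 80 mm apart. Origin: centre of the underside. Stands left or right of the divided tray.
- balance: Grey bench balance, fixed, with a flat round steel pan 116 mm across, its top 50 mm above the bench (it does not sink); dark display at the -x end. Housing 150 mm wide (y), from x = -117 to +73 mm, 40 mm high. Origin: on the bench exactly under the pan's centre. Stands on the other side from the steel tray.
- vial_left: Small brown vial with a black cap, 24 mm in diameter, 40 mm tall, loose, standing at the left end (the tray's +y end) of the divided tray's back bay. A bystander: leave it. Origin: centre of the underside.
- vial_right: Small brown vial with a grey cap, 24 mm in diameter, 40 mm tall, loose, standing at the right end (the tray's -y end) of the divided tray's back bay. A bystander: leave it. Origin: centre of the underside.
Mind the look-alikes: they are no part of the job. What is shaped like the balance but brown or purple is not meant.

How it is judged:
By the outcome, as a careful person would: the job done as asked, in the order asked, and still so for the second after the job is handed in, with the robot touching nothing.
It also fails if it takes over 144 s, if anything falls off the work surface, if the arm or the gripper's body presses on something with over 40 N, if the wrist force passes 120 N, or if a joint passes its speed limit or range.

## Working session

There is one attempt and no reset: what is moved stays moved. The work goes in short steps, Python scripts to look and compute and a tool call to move; the robot and the scene stay as the last step left them, time stands still between calls to the robot, and variables do not carry over. Pictures are saved under pics/ and viewed, at most 14 in all, crops included, and the job is handed in when it is done.

Besides the shell and the picture viewer there is one more tool, called after "Emit:" as a command line: name --argument value ..., lists and objects as JSON in quotes. servo_tool: Moves the arm, as the interface text tells. Its arguments: {"type":"object","properties":{"steps":{"type":"array"},"force":{"type":"number"}},"required":["steps"]}

```bash
ls; mkdir -p pics; python3 - <<'E'
from cell import *
import cv2,pickle
o=get_obs();print({k:o[k] for k in('time_s','tcp_pos','tcp_rot','gripper_width','force')})
try: print(tcp_to_grasp)
except Exception as e: print(e)
for n in("scene","top"):
    s=snapshot(n);cv2.imwrite(f"pics/{n}0.png",s["image"][:,:,::-1]);pickle.dump(s,open(f"{n}0.pkl","wb"))
    print(n,{k:s[k] for k in s if k!="image"})
E
```

```text
pics
{'time_s': 0.0, 'tcp_pos': array([0.26798318, 0.61873058, 0.22997322]), 'tcp_rot': array([-0.63754459, -3.07566779,  0.00338673]), 'gripper_width': 0.08554931314199928, 'force': array([-0.07609943, -0.80819735,  0.02807704])}
0.0187
scene {'fx': 566.4759257021375, 'fy': 566.4759257021375, 'cx': 315.2363502681116, 'cy': 230.331593766193, 'origin': array([0.83762791, 0.66480038, 0.89263544]), 'orientation': array([0.23945157, 0.92730728, 2.50725129])}
top {'fx': 573.8804961265068, 'fy': 573.8804961265068, 'cx': 311.4182100444964, 'cy': 236.59446678954518, 'origin': array([0.2035532 , 0.0259312 , 1.42064622]), 'orientation': array([ 0.16694777, -0.15227873, -1.52453358])}
```

View pics/scene0.png

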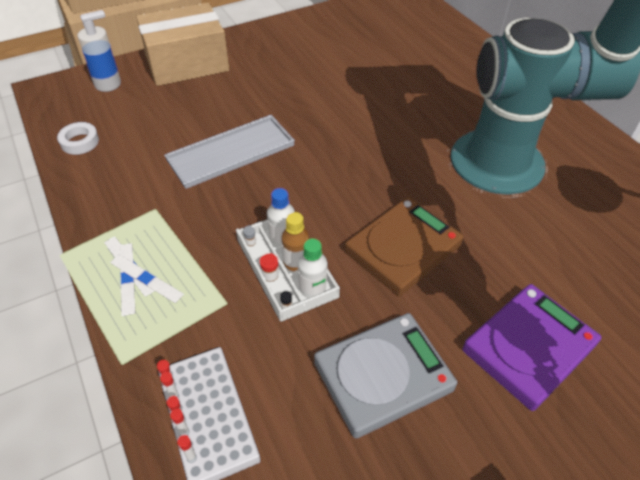

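View pics/top0.png

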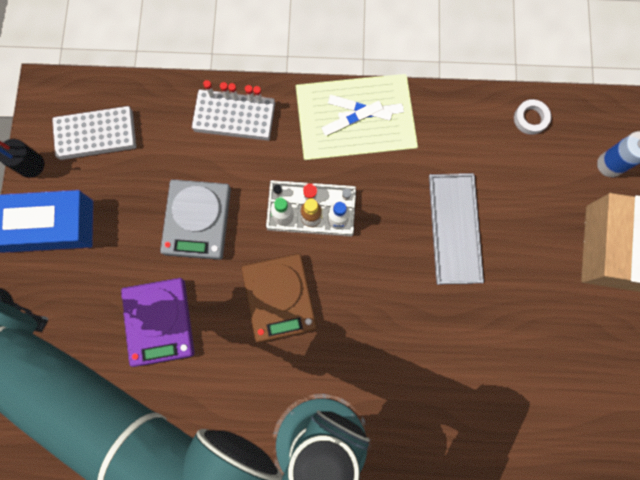

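The top view shows the tray with green (281,206), yellow (311,206) and blue (340,210) caps, and the red jar at (310,191). The steel tray is centred at about (456,229). There are three balance shapes: grey (195,210), brown (278,297) and purple (157,322). The grey one fits the description; I'll confirm it in a crop.

```bash
cat > h.py <<'E'
import pickle,cv2,numpy as np
from scipy.spatial.transform import Rotation as R
def load(n): return pickle.load(open(n+".pkl","rb"))
def ray(s,u,v):
    d=R.from_rotvec(s["orientation"]).apply([(u-s["cx"])/s["fx"],-(v-s["cy"])/s["fy"],-1]);return np.array(s["origin"]),d/np.linalg.norm(d)
def onz(s,u,v,z):
    o,d=ray(s,u,v);return o+d*(z-o[2])/d[2]
def tri(a,b):
    (o1,d1),(o2,d2)=a,b
    t=np.linalg.lstsq(np.c_[d1,-d2],o2-o1,rcond=None)[0];p,q=o1+t[0]*d1,o2+t[1]*d2
    return (p+q)/2,np.linalg.norm(p-q)
def proj(s,P):
    p=R.from_rotvec(s["orientation"]).inv().apply(np.array(P)-s["origin"]);return np.array([s["cx"]+s["fx"]*p[0]/-p[2],s["cy"]-s["fy"]*p[1]/-p[2]])
def crop(s,x0,y0,x1,y1,k,name):
    c=cv2.resize(s["image"][y0:y1,x0:x1,::-1],None,fx=k,fy=k,interpolation=cv2.INTER_CUBIC)
    for x in range(-(-x0//10)*10,x1,10): cv2.putText(c,str(x),((x-x0)*k,9),0,.35,(255,0,255));cv2.line(c,((x-x0)*k,10),((x-x0)*k,14),(255,0,255))
    for y in range(-(-y0//10)*10,y1,10): cv2.putText(c,str(y),(0,(y-y0)*k+4),0,.35,(255,0,255));cv2.line(c,(24,(y-y0)*k),(28,(y-y0)*k),(255,0,255))
    cv2.imwrite("pics/"+name,c)
E
python3 - <<'E'
from h import *
t,s=load("top0"),load("scene0")
crop(t,155,165,365,265,3,"c_top.png"); crop(s,230,180,345,325,4,"c_sc.png")
for n,w in(("top",t),("scene",s)):
    h=cv2.cvtColor(w["image"],cv2.COLOR_RGB2HSV)
    box=(260,175,360,245) if n=="top" else (235,185,345,325)
    for c,(lo,hi) in dict(red=(0,8),yellow=(20,32),green=(50,80),blue=(105,125)).items():
        m=((h[...,0]>=lo)&(h[...,0]<=hi)&(h[...,1]>160)&(h[...,2]>70)).astype(np.uint8)
        M=np.zeros_like(m);x0,y0,x1,y1=box;M[y0:y1,x0:x1]=m[y0:y1,x0:x1]
        k,l,st,ce=cv2.connectedComponentsWithStats(M)
        i=1+np.argmax(st[1:,4]);print(n,c,st[i],ce[i].round(1))
E
```

```text
top red [304 183  12  15 138] [309.5 190.5]
top yellow [304 204  15  11  63] [310.8 210. ]Traceback (most recent call last):
  File "<stdin>", line 11, in <module>
    return _wrapfunc(a, 'argmax', axis=axis, out=out, **kwds)
    return bound(*args, **kwds)
ValueError: attempt to get argmax of an empty sequence
```

View pics/c_top.png

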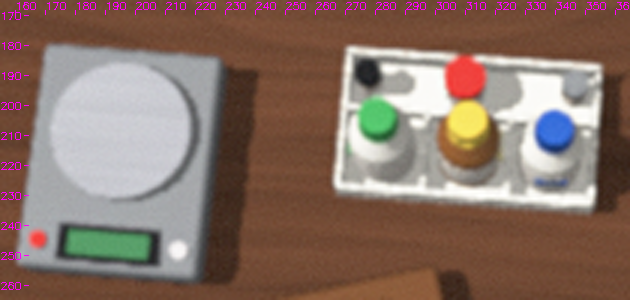

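View pics/c_sc.png

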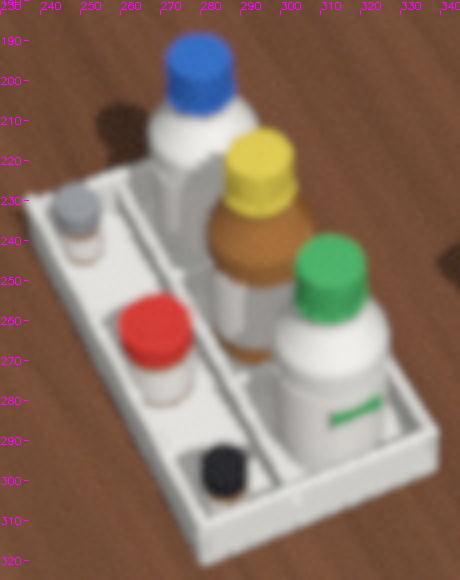

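The crops show:
- **Grey balance:** grey housing, with the pan at top px (195,208) and the green display towards the robot, so this is the right one. The brown and purple ones are look-alikes.
- **Bottles:** the caps, from the tray's +y side, are green, yellow, blue.
- **Jar:** red, behind yellow.

```bash
python3 - <<'E'
from h import *
t,s=load("top0"),load("scene0")
P=dict(green=((281.3,203.7),(312.8,245)),yellow=((311,204.7),(295,218)),blue=((339.7,207.7),(280,193.7)),red=((310,190),(269.2,260.5)),pan=((195.3,208.3),(374,371)),
 bwl=((270.7,180.3),None),bwr=((355.7,186.3),None))
for k,(a,b) in P.items():
    z=dict(green=.13,yellow=.13,blue=.13,red=.052,pan=.05,bwl=.034,bwr=.034)[k]
    print(k,"top@z",onz(t,*a,z).round(4), *( [ "sc@z",onz(s,*b,z).round(4),"tri",tri(ray(t,*a),ray(s,*b))[0].round(4)] if b else []))
for c in((430.5,175),(474,174),(482.5,282),(438,283)): print("steel",onz(t,*c,.016).round(4))
for c in((166,156),(272,118),(294,143),(186,184)): print("steel sc",onz(s,*c,.016).round(4))
for c in((353,235),(266.7,228.3)): print("front",onz(t,*c,.03).round(4))
E
```

```text
green top@z [0.5461 0.1168 0.13  ] sc@z [0.5447 0.1164 0.13  ] tri [0.5454 0.117  0.1312]
yellow top@z [0.5464 0.0477 0.13  ] sc@z [0.5436 0.0457 0.13  ] tri [0.5452 0.0479 0.1331]
blue top@z [ 0.5418 -0.0191  0.13  ] sc@z [ 0.5409 -0.0222  0.13  ] tri [ 0.5416 -0.0194  0.1327]
red top@z [0.6046 0.053  0.052 ] sc@z [0.6044 0.0552 0.052 ] tri [0.6044 0.0535 0.0504]
pan top@z [0.5472 0.3339 0.05  ] sc@z [0.5497 0.3373 0.05  ] tri [0.5482 0.3352 0.0451]
bwl top@z [0.6313 0.1534 0.034 ]
bwr top@z [ 0.6241 -0.0609  0.034 ]
steel [ 0.6671 -0.2521  0.016 ]
steel [ 0.6741 -0.363   0.016 ]
steel [ 0.3974 -0.3792  0.016 ]
steel [ 0.3905 -0.2702  0.016 ]
steel sc [ 0.6753 -0.3557  0.016 ]
steel sc [ 0.4009 -0.3681  0.016 ]
steel sc [ 0.395  -0.2595  0.016 ]
steel sc [ 0.6657 -0.2476  0.016 ]
front [ 0.4996 -0.0577  0.03  ]
front [0.5081 0.1568 0.03  ]
```

Emit:
servo_tool --steps '[{"tx":-20,"ty":-15,"turn":-0.05,"fingers":55},{"tx":-60,"ty":-46,"turn":-0.12,"fingers":55},{"tx":-105,"ty":-81,"turn":-0.19,"fingers":55},{"tx":-150,"ty":-116,"turn":-0.26,"fingers":55},{"tx":-200,"ty":-154,"turn":-0.33,"fingers":55},{"tx":-250,"ty":-193,"turn":-0.409,"fingers":55},{"tx":-300,"ty":-232,"turn":-0.409,"fingers":55},{"tx":-350,"ty":-270,"turn":-0.409,"fingers":55},{"tx":-400,"ty":-309,"turn":-0.409,"fingers":55},{"tx":-435,"ty":-336,"turn":-0.409,"fingers":55},{"tx":-454,"ty":-350,"turn":-0.409,"fingers":55},{"tx":-454,"ty":-350,"turn":-0.409,"fingers":55}]' --force 40

```text
schema error: expected keys fingers, tx, ty, tz, turn
```

```bash
cat >> h.py <<'E'
def wrist(tag):
    from cell import snapshot,get_obs
    s=snapshot("wrist");pickle.dump(s,open(tag+".pkl","wb"));cv2.imwrite(f"pics/{tag}.png",s["image"][:,:,::-1])
    o=get_obs();print(o["time_s"],np.round(o["tcp_pos"],4),np.round(o["tcp_rot"],3),np.round(o["joint_positions"],2),o["gripper_width"],np.round(o["force"],1));return s
E
python3 -c "
from h import *
s=wrist('w1');print(s['origin'],s['orientation'],s['fx'])
for p in ([.5455,.1168,.134],[.545,.0475,.134],[.5415,-.02,.134],[.6045,.0535,.052]): print(proj(s,p))"
```

```text
0.15 [0.2681 0.6189 0.2302] [-6.380e-01 -3.076e+00  3.000e-03] [ 1.13  0.26  1.61  0.    1.27 -0.04] 0.08547890881910478 [-0.2  0.2  0. ]
[0.20258749 0.64856801 0.37306112] [-0.25269265 -0.16363332  1.15285574] 394.8159903066269
[-49.11994776 690.47553007]
[-107.07441626  707.97280169]
[-163.48624272  722.6539827 ]
[-1.66757864e-01  6.37683867e+02]
```

View pics/w1.png

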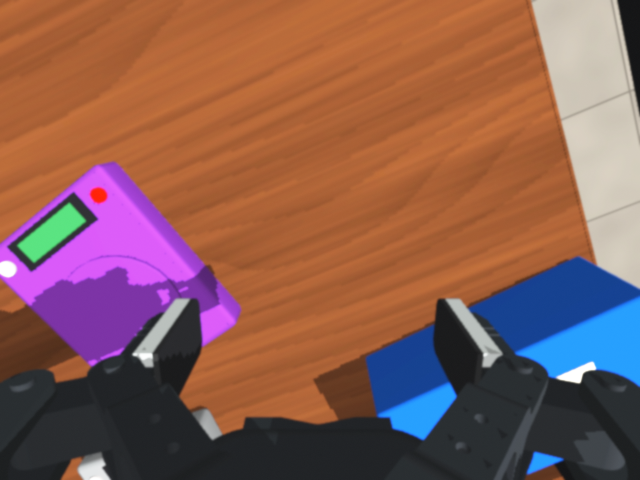

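The move was refused because every key is needed in each row. This wrist view shows only the purple look-alike and the blue box, from the start pose.

Emit:
servo_tool --steps '[{"tx":-20,"ty":-15,"tz":0,"turn":-0.05,"fingers":55},{"tx":-60,"ty":-46,"tz":0,"turn":-0.12,"fingers":55},{"tx":-105,"ty":-81,"tz":0,"turn":-0.19,"fingers":55},{"tx":-150,"ty":-116,"tz":0,"turn":-0.26,"fingers":55},{"tx":-200,"ty":-154,"tz":0,"turn":-0.33,"fingers":55},{"tx":-250,"ty":-193,"tz":0,"turn":-0.409,"fingers":55},{"tx":-300,"ty":-232,"tz":0,"turn":-0.409,"fingers":55},{"tx":-350,"ty":-270,"tz":0,"turn":-0.409,"fingers":55},{"tx":-400,"ty":-309,"tz":0,"turn":-0.409,"fingers":55},{"tx":-435,"ty":-336,"tz":0,"turn":-0.409,"fingers":55},{"tx":-454,"ty":-350,"tz":0,"turn":-0.409,"fingers":55},{"tx":-454,"ty":-350,"tz":0,"turn":-0.409,"fingers":55}]' --force 40

```text
time_s: 1.65
tcp_pos: [0.5462, 0.1162, 0.2309]
tcp_rot: [-0.005, -3.141, 0.0]
force: [-0.8, 0.4, 0.2]
gripper_width: 0.0551
finger_force: 0.0
```

```bash
python3 -c "
from h import *
s=wrist('w2');print(s['origin'],s['orientation'],s['fx'])
for p in ([.5455,.1168,.134],[.545,.0475,.134],[.5415,-.02,.134],[.6045,.0535,.052]): print(proj(s,p))"
```

```text
1.7 [0.5456 0.1173 0.2309] [-3.000e-03 -3.141e+00 -0.000e+00] [ 0.17  0.04  1.86  0.    1.24 -1.4 ] 0.055398935180251935 [0.6 0.7 0.1]
[0.47483415 0.11750044 0.37391587] [-0.22304383 -0.22277834  1.55518006] 394.8159903066269
[316.52216065 233.59996024]
[207.08436318 233.2816219 ]
[ 99.65956339 228.38808664]
[244.62602805 272.09815828]
```

View pics/w2.png

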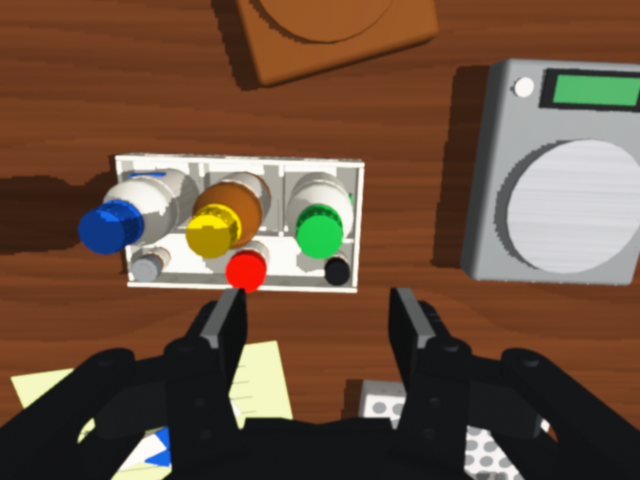

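The wrist view shows cap tops at green (320,231), yellow (210,236), blue (102,230) and the red jar at (246,271). All agree with the triangulation within about 2 mm, so I'm picking green.

Emit:
servo_tool --steps '[{"tx":0,"ty":1,"tz":20,"turn":0,"fingers":55},{"tx":0,"ty":1,"tz":50,"turn":0,"fingers":55},{"tx":0,"ty":1,"tz":80,"turn":0,"fingers":55},{"tx":0,"ty":1,"tz":105,"turn":0,"fingers":55},{"tx":0,"ty":1,"tz":118,"turn":0,"fingers":55},{"tx":0,"ty":1,"tz":124,"turn":0,"fingers":55},{"tx":0,"ty":1,"tz":124,"turn":0,"fingers":55},{"tx":0,"ty":1,"tz":124,"turn":0,"fingers":40},{"tx":0,"ty":1,"tz":124,"turn":0,"fingers":25},{"tx":0,"ty":1,"tz":124,"turn":0,"fingers":25},{"tx":0,"ty":1,"tz":124,"turn":0,"fingers":25},{"tx":0,"ty":1,"tz":124,"turn":0,"fingers":25}]' --force 35

```text
time_s: 3.2
tcp_pos: [0.5468, 0.1187, 0.1085]
tcp_rot: [-0.0, 3.139, 0.0]
force: [-1.1, -1.3, 5.1]
gripper_width: 0.029
finger_force: 34.9
```

Emit:
servo_tool --steps '[{"tx":0,"ty":0,"tz":-8,"turn":0,"fingers":25},{"tx":0,"ty":0,"tz":-25,"turn":0,"fingers":25},{"tx":0,"ty":0,"tz":-55,"turn":0,"fingers":25},{"tx":0,"ty":0,"tz":-90,"turn":0,"fingers":25},{"tx":0,"ty":0,"tz":-125,"turn":0,"fingers":25},{"tx":0,"ty":0,"tz":-150,"turn":0,"fingers":25},{"tx":-2,"ty":-10,"tz":-163,"turn":0,"fingers":25},{"tx":-6,"ty":-35,"tz":-165,"turn":0,"fingers":25},{"tx":-11,"ty":-70,"tz":-165,"turn":0,"fingers":25},{"tx":-18,"ty":-115,"tz":-165,"turn":0,"fingers":25},{"tx":-25,"ty":-160,"tz":-165,"turn":0,"fingers":25},{"tx":-32,"ty":-205,"tz":-165,"turn":0,"fingers":25}]' --force 35

```text
time_s: 4.7
tcp_pos: [0.5772, -0.0882, 0.2716]
tcp_rot: [0.0, -3.14, -0.0]
force: [0.7, 0.1, -1.4]
gripper_width: 0.0286
finger_force: 34.8
```

Emit:
servo_tool --steps '[{"tx":-8,"ty":-45,"tz":0,"turn":0,"fingers":25},{"tx":-15,"ty":-90,"tz":0,"turn":0,"fingers":25},{"tx":-22,"ty":-130,"tz":0,"turn":0,"fingers":25},{"tx":-28,"ty":-170,"tz":10,"turn":0,"fingers":25},{"tx":-33,"ty":-200,"tz":30,"turn":0,"fingers":25},{"tx":-35,"ty":-215,"tz":60,"turn":0,"fingers":25},{"tx":-36,"ty":-220,"tz":90,"turn":0,"fingers":25},{"tx":-36,"ty":-220,"tz":115,"turn":0,"fingers":25},{"tx":-36,"ty":-220,"tz":130,"turn":0,"fingers":25},{"tx":-36,"ty":-220,"tz":135,"turn":0,"fingers":25},{"tx":-36,"ty":-220,"tz":135,"turn":0,"fingers":25},{"tx":-36,"ty":-220,"tz":135,"turn":0,"fingers":25}]' --force 35

```text
time_s: 6.2
tcp_pos: [0.6147, -0.3066, 0.1389]
tcp_rot: [-0.001, 3.139, -0.002]
force: [-0.0, -0.6, -2.1]
gripper_width: 0.0288
finger_force: 34.9
```

```bash
python3 -c "
from h import *
from cell import snapshot
s=wrist('w3')
for sx in(-.135,.135):
  for sy in(-.051,.051):
    c=np.array([.533+sx-sy*.06,-.312+sx*.06+sy,.016]);print(proj(s,c).round())
t=snapshot('scene');a=t['image'][100:300,150:350,::-1]
cv2.imwrite('pics/w3c.png',np.hstack([cv2.resize(s['image'][:,:,::-1],(533,400)),cv2.resize(a,(260,400))]))"
```

```text
6.25 [ 0.6147 -0.3066  0.1389] [-1.000e-03  3.139e+00 -2.000e-03] [-0.5   0.35  1.67  0.    1.12 -2.07] 0.028654198022149226 [-0.4 -0.3 -2.5]
[ 197. -156.]
[ 385. -170.]
[250. 297.]
[389. 290.]
```

View pics/w3c.png

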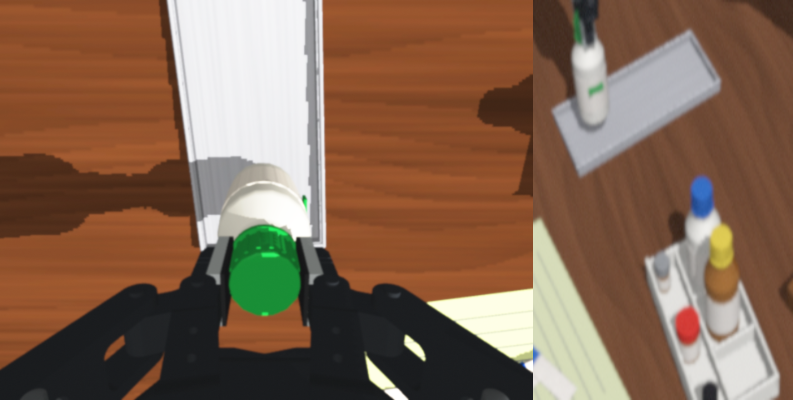

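The green bottle is held upright inside the steel tray. The tray's back corners are at full-resolution px (242,297) and (390,294), close to the prediction, so I'm lowering it.

Emit:
servo_tool --steps '[{"tx":0,"ty":0,"tz":8,"turn":0,"fingers":25},{"tx":0,"ty":0,"tz":17,"turn":0,"fingers":25},{"tx":0,"ty":0,"tz":23,"turn":0,"fingers":25},{"tx":0,"ty":0,"tz":27,"turn":0,"fingers":25},{"tx":0,"ty":0,"tz":28.5,"turn":0,"fingers":25},{"tx":0,"ty":0,"tz":29,"turn":0,"fingers":25},{"tx":0,"ty":0,"tz":29,"turn":0,"fingers":25}]' --force 35

```text
time_s: 7.18
tcp_pos: [0.6141, -0.3063, 0.1087]
tcp_rot: [-0.0, 3.141, -0.0]
force: [-0.2, 0.4, 0.0]
gripper_width: 0.0288
finger_force: 35.0
```

Emit:
servo_tool --steps '[{"tx":0,"ty":0,"tz":0.5,"turn":0,"fingers":25},{"tx":0,"ty":0,"tz":0.5,"turn":0,"fingers":31},{"tx":0,"ty":0,"tz":0,"turn":0,"fingers":36},{"tx":0,"ty":0,"tz":0,"turn":0,"fingers":50},{"tx":0,"ty":0,"tz":0,"turn":0,"fingers":55},{"tx":0,"ty":0,"tz":-15,"turn":0,"fingers":55},{"tx":0,"ty":0,"tz":-45,"turn":0,"fingers":55},{"tx":5,"ty":10,"tz":-90,"turn":0,"fingers":55},{"tx":15,"ty":50,"tz":-120,"turn":0,"fingers":55},{"tx":24,"ty":100,"tz":-125,"turn":0,"fingers":55},{"tx":33,"ty":150,"tz":-125,"turn":0,"fingers":55},{"tx":42,"ty":200,"tz":-125,"turn":0,"fingers":55}]' --force 35

```text
time_s: 8.68
tcp_pos: [0.5719, -0.1049, 0.2351]
tcp_rot: [0.0, 3.139, -0.001]
force: [0.3, -0.3, -0.1]
gripper_width: 0.0548
finger_force: 0.0
```

Emit:
servo_tool --steps '[{"tx":9,"ty":50,"tz":0,"turn":0,"fingers":55},{"tx":17,"ty":100,"tz":0,"turn":0,"fingers":55},{"tx":23,"ty":135,"tz":0,"turn":0,"fingers":55},{"tx":26,"ty":152,"tz":5,"turn":0,"fingers":55},{"tx":26,"ty":155.5,"tz":20,"turn":0,"fingers":55},{"tx":26,"ty":155.5,"tz":50,"turn":0,"fingers":55},{"tx":26,"ty":155.5,"tz":80,"turn":0,"fingers":55},{"tx":26,"ty":155.5,"tz":105,"turn":0,"fingers":55},{"tx":26,"ty":155.5,"tz":120,"turn":0,"fingers":55},{"tx":26,"ty":155.5,"tz":125,"turn":0,"fingers":55},{"tx":26,"ty":155.5,"tz":125,"turn":0,"fingers":45},{"tx":26,"ty":155.5,"tz":125,"turn":0,"fingers":38}]' --force 35

```text
time_s: 10.18
tcp_pos: [0.5468, 0.0492, 0.1094]
tcp_rot: [-0.0, 3.139, 0.0]
force: [0.2, 0.2, -0.1]
gripper_width: 0.0377
finger_force: 0.0
```

Emit:
servo_tool --steps '[{"tx":0,"ty":0,"tz":0,"turn":0,"fingers":30},{"tx":0,"ty":0,"tz":0,"turn":0,"fingers":25},{"tx":0,"ty":0,"tz":0,"turn":0,"fingers":25},{"tx":0,"ty":0,"tz":0,"turn":0,"fingers":25}]' --force 35

```text
time_s: 10.68
tcp_pos: [0.5469, 0.049, 0.1096]
tcp_rot: [-0.001, 3.139, -0.001]
force: [-0.9, -2.2, 5.3]
gripper_width: 0.0287
finger_force: 34.7
```

Emit:
servo_tool --steps '[{"tx":0,"ty":0,"tz":-8,"turn":0,"fingers":25},{"tx":0,"ty":0,"tz":-25,"turn":0,"fingers":25},{"tx":0,"ty":0,"tz":-55,"turn":0,"fingers":25},{"tx":0,"ty":0,"tz":-90,"turn":0,"fingers":25},{"tx":0,"ty":0,"tz":-125,"turn":0,"fingers":25},{"tx":0,"ty":0,"tz":-150,"turn":0,"fingers":25},{"tx":0,"ty":-10,"tz":-163,"turn":0,"fingers":25},{"tx":1,"ty":-35,"tz":-165,"turn":0,"fingers":25},{"tx":2,"ty":-70,"tz":-165,"turn":0,"fingers":25},{"tx":4,"ty":-115,"tz":-165,"turn":0,"fingers":25},{"tx":6,"ty":-160,"tz":-165,"turn":0,"fingers":25},{"tx":7,"ty":-205,"tz":-165,"turn":0,"fingers":25}]' --force 35

```text
time_s: 12.18
tcp_pos: [0.5378, -0.1574, 0.2727]
tcp_rot: [0.0, -3.14, -0.001]
force: [1.1, -0.2, -1.9]
gripper_width: 0.0291
finger_force: 34.9
```

Emit:
servo_tool --steps '[{"tx":2,"ty":-45,"tz":0,"turn":0,"fingers":25},{"tx":4,"ty":-90,"tz":0,"turn":0,"fingers":25},{"tx":5,"ty":-125,"tz":0,"turn":0,"fingers":25},{"tx":6,"ty":-147,"tz":10,"turn":0,"fingers":25},{"tx":6,"ty":-155,"tz":30,"turn":0,"fingers":25},{"tx":6,"ty":-155,"tz":65,"turn":0,"fingers":25},{"tx":6,"ty":-155,"tz":100,"turn":0,"fingers":25},{"tx":6,"ty":-155,"tz":130,"turn":0,"fingers":25},{"tx":6,"ty":-155,"tz":148,"turn":0,"fingers":25},{"tx":6,"ty":-155,"tz":157,"turn":0,"fingers":25},{"tx":6,"ty":-155,"tz":161,"turn":0,"fingers":25},{"tx":6,"ty":-155,"tz":162,"turn":0,"fingers":25}]' --force 35

```text
time_s: 13.68
tcp_pos: [0.5335, -0.3111, 0.1122]
tcp_rot: [-0.0, 3.14, -0.001]
force: [0.5, 1.0, -0.9]
gripper_width: 0.0289
finger_force: 34.9
```

Emit:
servo_tool --steps '[{"tx":0,"ty":0,"tz":1.5,"turn":0,"fingers":25},{"tx":0,"ty":0,"tz":2.5,"turn":0,"fingers":25},{"tx":0,"ty":0,"tz":2.5,"turn":0,"fingers":25}]' --force 35

```text
time_s: 14.05
tcp_pos: [0.5334, -0.3112, 0.1096]
tcp_rot: [-0.0, 3.14, -0.001]
force: [0.1, 0.1, 0.8]
gripper_width: 0.0289
finger_force: 35.1
```

Emit:
servo_tool --steps '[{"tx":0,"ty":0,"tz":0,"turn":0,"fingers":31},{"tx":0,"ty":0,"tz":0,"turn":0,"fingers":36},{"tx":0,"ty":0,"tz":0,"turn":0,"fingers":50},{"tx":0,"ty":0,"tz":0,"turn":0,"fingers":55},{"tx":0,"ty":0,"tz":-15,"turn":0,"fingers":55},{"tx":0,"ty":0,"tz":-45,"turn":0,"fingers":55},{"tx":-1,"ty":10,"tz":-90,"turn":0,"fingers":55},{"tx":-3,"ty":50,"tz":-120,"turn":0,"fingers":55},{"tx":-5,"ty":100,"tz":-125,"turn":0,"fingers":55},{"tx":-6,"ty":150,"tz":-125,"turn":0,"fingers":55},{"tx":-8,"ty":200,"tz":-125,"turn":0,"fingers":55},{"tx":-9,"ty":245,"tz":-125,"turn":0,"fingers":55}]' --force 35

```text
time_s: 15.55
tcp_pos: [0.542, -0.0641, 0.2353]
tcp_rot: [-0.001, 3.14, -0.0]
force: [0.7, -0.2, -0.3]
gripper_width: 0.0549
finger_force: 0.0
```

Emit:
servo_tool --steps '[{"tx":0,"ty":35,"tz":0,"turn":0,"fingers":55},{"tx":0,"ty":47,"tz":5,"turn":0,"fingers":55},{"tx":0,"ty":47,"tz":25,"turn":0,"fingers":55},{"tx":0,"ty":47,"tz":60,"turn":0,"fingers":55},{"tx":0,"ty":47,"tz":95,"turn":0,"fingers":55},{"tx":0,"ty":47,"tz":115,"turn":0,"fingers":55},{"tx":0,"ty":47,"tz":125,"turn":0,"fingers":55},{"tx":0,"ty":47,"tz":125,"turn":0,"fingers":45},{"tx":0,"ty":47,"tz":125,"turn":0,"fingers":35},{"tx":0,"ty":47,"tz":125,"turn":0,"fingers":25},{"tx":0,"ty":47,"tz":125,"turn":0,"fingers":25},{"tx":0,"ty":47,"tz":125,"turn":0,"fingers":25}]' --force 35

```text
time_s: 17.05
tcp_pos: [0.5429, -0.019, 0.11]
tcp_rot: [-0.001, 3.139, -0.001]
force: [0.4, -2.1, 4.8]
gripper_width: 0.0291
finger_force: 35.0
```

Emit:
servo_tool --steps '[{"tx":0,"ty":0,"tz":-8,"turn":0,"fingers":25},{"tx":0,"ty":0,"tz":-25,"turn":0,"fingers":25},{"tx":0,"ty":0,"tz":-55,"turn":0,"fingers":25},{"tx":0,"ty":0,"tz":-90,"turn":0,"fingers":25},{"tx":0,"ty":0,"tz":-125,"turn":0,"fingers":25},{"tx":0,"ty":0,"tz":-150,"turn":0,"fingers":25},{"tx":3,"ty":-10,"tz":-163,"turn":0,"fingers":25},{"tx":11,"ty":-35,"tz":-165,"turn":0,"fingers":25},{"tx":22,"ty":-70,"tz":-165,"turn":0,"fingers":25},{"tx":35,"ty":-115,"tz":-165,"turn":0,"fingers":25},{"tx":48,"ty":-160,"tz":-165,"turn":0,"fingers":25},{"tx":61,"ty":-205,"tz":-165,"turn":0,"fingers":25}]' --force 35

```text
time_s: 18.55
tcp_pos: [0.4794, -0.2252, 0.2733]
tcp_rot: [0.0, -3.14, -0.001]
force: [-0.1, 0.4, -1.5]
gripper_width: 0.029
finger_force: 34.8
```

Emit:
servo_tool --steps '[{"tx":12,"ty":-40,"tz":0,"turn":0,"fingers":25},{"tx":22,"ty":-70,"tz":0,"turn":0,"fingers":25},{"tx":27,"ty":-87,"tz":10,"turn":0,"fingers":25},{"tx":28,"ty":-92,"tz":30,"turn":0,"fingers":25},{"tx":28,"ty":-92,"tz":65,"turn":0,"fingers":25},{"tx":28,"ty":-92,"tz":100,"turn":0,"fingers":25},{"tx":28,"ty":-92,"tz":130,"turn":0,"fingers":25},{"tx":28,"ty":-92,"tz":148,"turn":0,"fingers":25},{"tx":28,"ty":-92,"tz":157,"turn":0,"fingers":25},{"tx":28,"ty":-92,"tz":161,"turn":0,"fingers":25},{"tx":28,"ty":-92,"tz":162,"turn":0,"fingers":25},{"tx":28,"ty":-92,"tz":162,"turn":0,"fingers":25}]' --force 35

```text
time_s: 20.05
tcp_pos: [0.4535, -0.3163, 0.1128]
tcp_rot: [-0.0, 3.14, -0.002]
force: [0.3, -0.2, -1.5]
gripper_width: 0.029
finger_force: 34.9
```

Emit:
servo_tool --steps '[{"tx":0,"ty":0,"tz":1.5,"turn":0,"fingers":25},{"tx":0,"ty":0,"tz":2.5,"turn":0,"fingers":25},{"tx":0,"ty":0,"tz":2.5,"turn":0,"fingers":25}]' --force 35

```text
time_s: 20.42
tcp_pos: [0.4533, -0.3162, 0.11]
tcp_rot: [-0.0, 3.141, -0.001]
force: [-0.1, -0.1, 2.3]
gripper_width: 0.0289
finger_force: 35.1
```

Emit:
servo_tool --steps '[{"tx":0,"ty":0,"tz":0,"turn":0,"fingers":31},{"tx":0,"ty":0,"tz":0,"turn":0,"fingers":36},{"tx":0,"ty":0,"tz":0,"turn":0,"fingers":50},{"tx":0,"ty":0,"tz":0,"turn":0,"fingers":55},{"tx":0,"ty":0,"tz":-15,"turn":0,"fingers":55},{"tx":0,"ty":0,"tz":-45,"turn":0,"fingers":55},{"tx":-4,"ty":10,"tz":-90,"turn":0,"fingers":55},{"tx":-20,"ty":50,"tz":-120,"turn":0,"fingers":55},{"tx":-41,"ty":100,"tz":-125,"turn":0,"fingers":55},{"tx":-62,"ty":150,"tz":-125,"turn":0,"fingers":55},{"tx":-82,"ty":200,"tz":-125,"turn":0,"fingers":55},{"tx":-103,"ty":250,"tz":-125,"turn":0,"fingers":55}]' --force 35

```text
time_s: 21.92
tcp_pos: [0.5566, -0.0642, 0.2359]
tcp_rot: [-0.0, 3.14, -0.001]
force: [-0.4, 0.1, -0.8]
gripper_width: 0.0552
finger_force: 0.0
```

Emit:
servo_tool --steps '[{"tx":-20,"ty":50,"tz":0,"turn":0,"fingers":60},{"tx":-40,"ty":95,"tz":10,"turn":0,"fingers":60},{"tx":-49,"ty":118,"tz":25,"turn":0,"fingers":60},{"tx":-49,"ty":120,"tz":40,"turn":0,"fingers":60},{"tx":-49,"ty":120,"tz":50,"turn":0,"fingers":60},{"tx":-49,"ty":120,"tz":50,"turn":0,"fingers":60}]' --force 35

```text
time_s: 22.68
tcp_pos: [0.6037, 0.0531, 0.1833]
tcp_rot: [-0.002, -3.139, 0.001]
force: [0.4, -0.6, 0.4]
gripper_width: 0.06
finger_force: 0.0
```

```bash
python3 -c "
from h import *
from cell import snapshot
s=wrist('w4')
print(proj(s,[.6045,.054,.052]),proj(s,[.6045,.054,.05])-proj(s,[.6045,.064,.05]),proj(s,[.6045,.054,.05])-proj(s,[.6145,.054,.05]))
t=snapshot('top');pickle.dump(t,open('top4.pkl','wb'));a=t['image'][160:300,150:500,::-1]
cv2.imwrite('pics/w4c.png',np.vstack([cv2.resize(s['image'][200:400,150:500,::-1],(700,300)),cv2.resize(a,(700,280))]))"
```

```text
22.725 [0.6043 0.0531 0.1841] [-2.000e-03 -3.141e+00  0.000e+00] [ 0.05  0.17  1.81 -0.    1.17 -1.52] 0.060170501502798054 [-0.3  0.5 -0.5]
[316.9866154  222.31150079] [-13.8269628    0.02948546] [ -0.03283429 -13.25709478]
```

View pics/w4c.png

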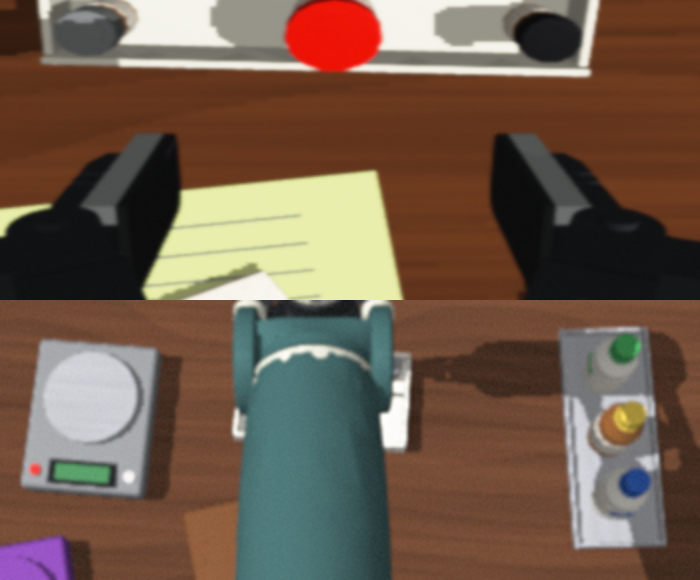

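All three bottles stand upright in the steel tray. The jar's cap is at wrist px (316.5,224), which matches the prediction (317,222).

Emit:
servo_tool --steps '[{"tx":0,"ty":0.5,"tz":20,"turn":0,"fingers":60},{"tx":0,"ty":0.5,"tz":55,"turn":0,"fingers":60},{"tx":0,"ty":0.5,"tz":95,"turn":0,"fingers":60},{"tx":0,"ty":0.5,"tz":130,"turn":0,"fingers":60},{"tx":0,"ty":0.5,"tz":148,"turn":0,"fingers":60},{"tx":0,"ty":0.5,"tz":155,"turn":0,"fingers":60},{"tx":0,"ty":0.5,"tz":156,"turn":0,"fingers":60},{"tx":0,"ty":0.5,"tz":156,"turn":0,"fingers":50},{"tx":0,"ty":0.5,"tz":156,"turn":0,"fingers":40},{"tx":0,"ty":0.5,"tz":156,"turn":0,"fingers":32},{"tx":0,"ty":0.5,"tz":156,"turn":0,"fingers":30},{"tx":0,"ty":0.5,"tz":156,"turn":0,"fingers":30}]' --force 25

```text
time_s: 24.28
tcp_pos: [0.6059, 0.0547, 0.0297]
tcp_rot: [-0.0, 3.139, -0.0]
force: [-0.0, -0.8, 6.1]
gripper_width: 0.035
finger_force: 24.9
```

Emit:
servo_tool --steps '[{"tx":0,"ty":0,"tz":-8,"turn":0,"fingers":30},{"tx":0,"ty":0,"tz":-25,"turn":0,"fingers":30},{"tx":0,"ty":0,"tz":-55,"turn":0,"fingers":30},{"tx":0,"ty":3,"tz":-90,"turn":0,"fingers":30},{"tx":3,"ty":15,"tz":-110,"turn":0,"fingers":30},{"tx":10,"ty":50,"tz":-115,"turn":0,"fingers":30},{"tx":20,"ty":100,"tz":-115,"turn":0,"fingers":30},{"tx":30,"ty":150,"tz":-115,"turn":0,"fingers":30},{"tx":40,"ty":200,"tz":-115,"turn":0,"fingers":30},{"tx":50,"ty":245,"tz":-112,"turn":0,"fingers":30},{"tx":55,"ty":272,"tz":-105,"turn":0,"fingers":30},{"tx":57,"ty":281,"tz":-95,"turn":0,"fingers":30}]' --force 25

```text
time_s: 25.78
tcp_pos: [0.5468, 0.3379, 0.1233]
tcp_rot: [-0.005, 3.141, 0.001]
force: [0.1, 0.2, -1.5]
gripper_width: 0.035
finger_force: 25.2
```

Emit:
servo_tool --steps '[{"tx":0,"ty":0,"tz":10,"turn":0,"fingers":30},{"tx":0,"ty":0,"tz":20,"turn":0,"fingers":30},{"tx":0,"ty":0,"tz":20,"turn":0,"fingers":30}]' --force 25

```text
time_s: 26.15
tcp_pos: [0.5471, 0.334, 0.1016]
tcp_rot: [-0.002, -3.139, 0.003]
force: [0.1, 0.1, -0.3]
gripper_width: 0.0349
finger_force: 25.2
```

```bash
python3 -c "
from h import *
from cell import snapshot
s=wrist('w5')
w=load('w2');print(proj(w,[.548,.3352,.05]))
a=np.linspace(0,6.283,60);C=np.array([[.548+.058*np.cos(q),.3352+.058*np.sin(q),.05] for q in a])
im=s['image'][:,:,::-1].copy()
cv2.polylines(im,[np.array([proj(s,c) for c in C]).round().astype(np.int32)],True,(0,0,255),1)
cv2.imwrite('pics/w5a.png',im)"
```

```text
26.2 [0.5476 0.3344 0.1025] [-2.00e-03 -3.14e+00  1.00e-03] [ 0.51  0.31  1.8  -0.    1.04 -1.06] 0.03473485946485613 [-0.5  0.4 -0.7]
[576.97877971 207.127032  ]
```

View pics/w5a.png

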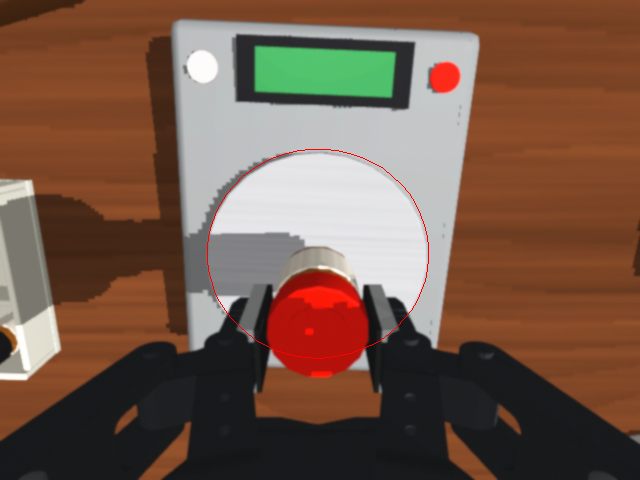

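The predicted pan circle overlays the real pan, and the held jar hangs over its centre. I'm lowering it.

Emit:
servo_tool --steps '[{"tx":0,"ty":0,"tz":8,"turn":0,"fingers":30},{"tx":0,"ty":0,"tz":16,"turn":0,"fingers":30},{"tx":0,"ty":0,"tz":22,"turn":0,"fingers":30},{"tx":0,"ty":0,"tz":25,"turn":0,"fingers":30},{"tx":0,"ty":0,"tz":26.5,"turn":0,"fingers":30},{"tx":0,"ty":0,"tz":27.5,"turn":0,"fingers":30},{"tx":0,"ty":0,"tz":27.5,"turn":0,"fingers":30},{"tx":0,"ty":0,"tz":27.5,"turn":0,"fingers":30}]' --force 25

```text
time_s: 27.2
tcp_pos: [0.5479, 0.3358, 0.076]
tcp_rot: [-0.0, 3.141, 0.0]
force: [-0.7, 0.2, -1.0]
gripper_width: 0.0346
finger_force: 25.2
```

Emit:
servo_tool --steps '[{"tx":0,"ty":0,"tz":0.5,"turn":0,"fingers":30},{"tx":0,"ty":0,"tz":1,"turn":0,"fingers":30},{"tx":0,"ty":0,"tz":1,"turn":0,"fingers":30},{"tx":0,"ty":0,"tz":1,"turn":0,"fingers":30}]' --force 25

```text
time_s: 27.7
tcp_pos: [0.548, 0.3359, 0.0758]
tcp_rot: [-0.0, 3.141, 0.0]
force: [-2.4, -1.2, 5.1]
gripper_width: 0.0348
finger_force: 25.6
```

Emit:
servo_tool --steps '[{"tx":0,"ty":0,"tz":0,"turn":0,"fingers":37},{"tx":0,"ty":0,"tz":0,"turn":0,"fingers":42},{"tx":0,"ty":0,"tz":0,"turn":0,"fingers":50},{"tx":0,"ty":0,"tz":0,"turn":0,"fingers":58},{"tx":0,"ty":0,"tz":0,"turn":0,"fingers":60},{"tx":0,"ty":0,"tz":-15,"turn":0,"fingers":60},{"tx":0,"ty":0,"tz":-45,"turn":0,"fingers":60},{"tx":0,"ty":0,"tz":-90,"turn":0,"fingers":60},{"tx":0,"ty":-5,"tz":-130,"turn":0,"fingers":60},{"tx":0,"ty":-20,"tz":-160,"turn":0,"fingers":55},{"tx":0,"ty":-60,"tz":-170,"turn":0,"fingers":55},{"tx":0,"ty":-110,"tz":-170,"turn":0,"fingers":55}]' --force 35

```text
time_s: 29.2
tcp_pos: [0.5489, 0.2258, 0.2482]
tcp_rot: [-0.003, 3.137, 0.003]
force: [0.0, -1.7, -0.2]
gripper_width: 0.0552
finger_force: 0.0
```

```bash
python3 -c "
from h import *
from cell import snapshot
s=wrist('w6');t=snapshot('scene');pickle.dump(t,open('sc6.pkl','wb'))
print(proj(s,[.548,.335,.098]),proj(t,[.548,.335,.098]),proj(s,[.548,.335,.05]),)
cv2.imwrite('pics/w6c.png',np.hstack([cv2.resize(s['image'][:,:,::-1],(480,360)),cv2.resize(t['image'][300:420,300:400,::-1],(300,360))]))"
```

```text
29.25 [0.5482 0.2195 0.2472] [ 1.000e-03  3.139e+00 -7.000e-03] [ 0.34  0.09  1.77 -0.01  1.27 -1.23] 0.05506862069026503 [-1.4 -3.9 -0.1]
[458.52308905 212.63106786] [376.73018217 355.04444909] [439.68981741 199.69688783]
```

View pics/w6c.png

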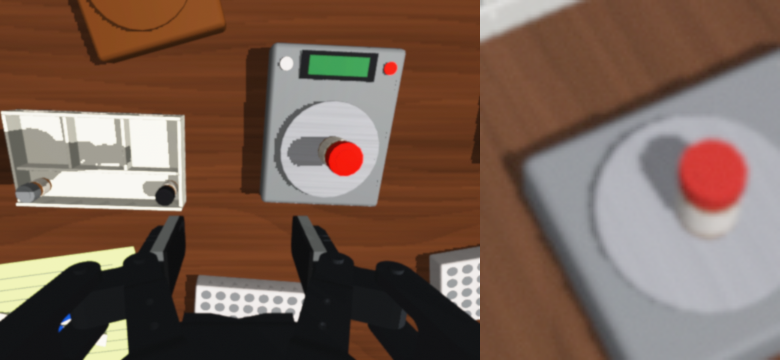

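The jar stands upright on the pan's centre (cap at px (459,211), predicted (458.5,212.6)), and both vials are in place. Next I return the blue bottle.

Emit:
servo_tool --steps '[{"tx":4,"ty":-25,"tz":0,"turn":0,"fingers":55},{"tx":12,"ty":-70,"tz":0,"turn":0,"fingers":55},{"tx":21,"ty":-120,"tz":0,"turn":0,"fingers":55},{"tx":30,"ty":-170,"tz":0,"turn":0,"fingers":55},{"tx":39,"ty":-220,"tz":0,"turn":0,"fingers":55},{"tx":48,"ty":-270,"tz":0,"turn":0,"fingers":55},{"tx":57,"ty":-320,"tz":0,"turn":0,"fingers":55},{"tx":66,"ty":-370,"tz":0,"turn":0,"fingers":55},{"tx":75,"ty":-420,"tz":0,"turn":0,"fingers":55},{"tx":84,"ty":-470,"tz":0,"turn":0,"fingers":55},{"tx":91,"ty":-515,"tz":0,"turn":0,"fingers":55},{"tx":95,"ty":-541,"tz":0,"turn":0,"fingers":55}]' --force 35

```text
time_s: 30.8
tcp_pos: [0.453, -0.3172, 0.2458]
tcp_rot: [0.002, 3.14, -0.001]
force: [0.6, -0.0, 1.1]
gripper_width: 0.0552
finger_force: 0.0
```

Emit:
servo_tool --steps '[{"tx":0,"ty":0,"tz":5,"turn":0,"fingers":55},{"tx":0,"ty":0,"tz":30,"turn":0,"fingers":55},{"tx":0,"ty":0,"tz":65,"turn":0,"fingers":55},{"tx":0,"ty":0,"tz":100,"turn":0,"fingers":55},{"tx":0,"ty":0,"tz":125,"turn":0,"fingers":55},{"tx":0,"ty":0,"tz":135,"turn":0,"fingers":55},{"tx":0,"ty":0,"tz":135,"turn":0,"fingers":45},{"tx":0,"ty":0,"tz":135,"turn":0,"fingers":35},{"tx":0,"ty":0,"tz":135,"turn":0,"fingers":25},{"tx":0,"ty":0,"tz":135,"turn":0,"fingers":25},{"tx":0,"ty":0,"tz":135,"turn":0,"fingers":25}]' --force 35

```text
time_s: 32.17
tcp_pos: [0.454, -0.3162, 0.1115]
tcp_rot: [0.0, 3.139, -0.003]
force: [0.1, -0.6, 6.4]
gripper_width: 0.0289
finger_force: 35.1
```

Emit:
servo_tool --steps '[{"tx":0,"ty":0,"tz":-8,"turn":0,"fingers":25},{"tx":0,"ty":0,"tz":-25,"turn":0,"fingers":25},{"tx":0,"ty":0,"tz":-55,"turn":0,"fingers":25},{"tx":0,"ty":0,"tz":-80,"turn":0,"fingers":25},{"tx":0,"ty":0,"tz":-95,"turn":0,"fingers":25},{"tx":-3,"ty":10,"tz":-100,"turn":0,"fingers":25},{"tx":-12,"ty":40,"tz":-100,"turn":0,"fingers":25},{"tx":-24,"ty":80,"tz":-100,"turn":0,"fingers":25},{"tx":-37,"ty":125,"tz":-100,"turn":0,"fingers":25},{"tx":-51,"ty":170,"tz":-100,"turn":0,"fingers":25},{"tx":-64,"ty":215,"tz":-100,"turn":0,"fingers":25},{"tx":-77,"ty":258,"tz":-100,"turn":0,"fingers":25}]' --force 35

```text
time_s: 33.67
tcp_pos: [0.529, -0.0549, 0.2086]
tcp_rot: [0.001, -3.139, -0.001]
force: [0.8, -0.5, -1.1]
gripper_width: 0.0286
finger_force: 34.9
```

Emit:
servo_tool --steps '[{"tx":-9,"ty":30,"tz":0,"turn":0,"fingers":25},{"tx":-11,"ty":37,"tz":0,"turn":0,"fingers":25},{"tx":-11,"ty":38,"tz":0,"turn":0,"fingers":25},{"tx":-11,"ty":38,"tz":10,"turn":0,"fingers":25},{"tx":-11,"ty":38,"tz":30,"turn":0,"fingers":25},{"tx":-11,"ty":38,"tz":55,"turn":0,"fingers":25},{"tx":-11,"ty":38,"tz":75,"turn":0,"fingers":25},{"tx":-11,"ty":38,"tz":88,"turn":0,"fingers":25},{"tx":-11,"ty":38,"tz":95,"turn":0,"fingers":25},{"tx":-11,"ty":38,"tz":98,"turn":0,"fingers":25},{"tx":-11,"ty":38,"tz":98.5,"turn":0,"fingers":25},{"tx":-11,"ty":38,"tz":98.5,"turn":0,"fingers":25}]' --force 35

```text
time_s: 35.17
tcp_pos: [0.5414, -0.0193, 0.112]
tcp_rot: [-0.0, 3.14, -0.0]
force: [0.0, 1.2, -0.9]
gripper_width: 0.0289
finger_force: 35.0
```

Emit:
servo_tool --steps '[{"tx":0,"ty":0,"tz":0.7,"turn":0,"fingers":25},{"tx":0,"ty":0,"tz":1.2,"turn":0,"fingers":25},{"tx":0,"ty":0,"tz":1.2,"turn":0,"fingers":25}]' --force 35

```text
time_s: 35.55
tcp_pos: [0.5418, -0.0193, 0.1115]
tcp_rot: [-0.0, 3.139, -0.0]
force: [-1.1, 0.2, 5.8]
gripper_width: 0.029
finger_force: 35.6
```

Emit:
servo_tool --steps '[{"tx":0,"ty":0,"tz":-0.5,"turn":0,"fingers":31},{"tx":0,"ty":0,"tz":-0.5,"turn":0,"fingers":36},{"tx":0,"ty":0,"tz":0,"turn":0,"fingers":50},{"tx":0,"ty":0,"tz":0,"turn":0,"fingers":55},{"tx":0,"ty":0,"tz":-15,"turn":0,"fingers":55},{"tx":0,"ty":0,"tz":-45,"turn":0,"fingers":55},{"tx":0,"ty":-10,"tz":-85,"turn":0,"fingers":55},{"tx":1,"ty":-50,"tz":-110,"turn":0,"fingers":55},{"tx":3,"ty":-100,"tz":-115,"turn":0,"fingers":55},{"tx":4,"ty":-150,"tz":-115,"turn":0,"fingers":55},{"tx":6,"ty":-200,"tz":-115,"turn":0,"fingers":55},{"tx":7,"ty":-245,"tz":-115,"turn":0,"fingers":55}]' --force 35

```text
time_s: 37.05
tcp_pos: [0.5339, -0.2662, 0.2266]
tcp_rot: [0.0, 3.14, -0.001]
force: [0.5, 0.2, 0.8]
gripper_width: 0.055
finger_force: 0.0
```

Emit:
servo_tool --steps '[{"tx":1,"ty":-35,"tz":0,"turn":0,"fingers":55},{"tx":1,"ty":-46,"tz":5,"turn":0,"fingers":55},{"tx":1,"ty":-46,"tz":25,"turn":0,"fingers":55},{"tx":1,"ty":-46,"tz":60,"turn":0,"fingers":55},{"tx":1,"ty":-46,"tz":90,"turn":0,"fingers":55},{"tx":1,"ty":-46,"tz":108,"turn":0,"fingers":55},{"tx":1,"ty":-46,"tz":115,"turn":0,"fingers":55},{"tx":1,"ty":-46,"tz":115,"turn":0,"fingers":45},{"tx":1,"ty":-46,"tz":115,"turn":0,"fingers":35},{"tx":1,"ty":-46,"tz":115,"turn":0,"fingers":25},{"tx":1,"ty":-46,"tz":115,"turn":0,"fingers":25},{"tx":1,"ty":-46,"tz":115,"turn":0,"fingers":25}]' --force 35

```text
time_s: 38.55
tcp_pos: [0.5339, -0.3112, 0.1117]
tcp_rot: [-0.0, 3.139, -0.003]
force: [1.0, -1.0, 4.6]
gripper_width: 0.0292
finger_force: 35.1
```

Emit:
servo_tool --steps '[{"tx":0,"ty":0,"tz":-8,"turn":0,"fingers":25},{"tx":0,"ty":0,"tz":-25,"turn":0,"fingers":25},{"tx":0,"ty":0,"tz":-55,"turn":0,"fingers":25},{"tx":0,"ty":0,"tz":-90,"turn":0,"fingers":25},{"tx":0,"ty":0,"tz":-125,"turn":0,"fingers":25},{"tx":0,"ty":5,"tz":-150,"turn":0,"fingers":25},{"tx":0,"ty":20,"tz":-163,"turn":0,"fingers":25},{"tx":-2,"ty":50,"tz":-165,"turn":0,"fingers":25},{"tx":-3,"ty":90,"tz":-165,"turn":0,"fingers":25},{"tx":-5,"ty":135,"tz":-165,"turn":0,"fingers":25},{"tx":-6,"ty":180,"tz":-165,"turn":0,"fingers":25},{"tx":-8,"ty":225,"tz":-165,"turn":0,"fingers":25}]' --force 35

```text
time_s: 40.05
tcp_pos: [0.5397, -0.0829, 0.2744]
tcp_rot: [0.001, -3.14, -0.001]
force: [0.7, 0.4, -1.9]
gripper_width: 0.0287
finger_force: 34.8
```

Emit:
servo_tool --steps '[{"tx":-2,"ty":45,"tz":0,"turn":0,"fingers":25},{"tx":-3,"ty":85,"tz":0,"turn":0,"fingers":25},{"tx":-4,"ty":115,"tz":0,"turn":0,"fingers":25},{"tx":-4,"ty":130,"tz":0,"turn":0,"fingers":25},{"tx":-4,"ty":135,"tz":3,"turn":0,"fingers":25},{"tx":-4,"ty":135,"tz":15,"turn":0,"fingers":25},{"tx":-4,"ty":135,"tz":40,"turn":0,"fingers":25},{"tx":-4,"ty":135,"tz":75,"turn":0,"fingers":25},{"tx":-4,"ty":135,"tz":110,"turn":0,"fingers":25},{"tx":-4,"ty":135,"tz":138,"turn":0,"fingers":25},{"tx":-4,"ty":135,"tz":155,"turn":0,"fingers":25},{"tx":-4,"ty":135,"tz":162,"turn":0,"fingers":25}]' --force 35

```text
time_s: 41.55
tcp_pos: [0.544, 0.049, 0.1117]
tcp_rot: [-0.001, -3.139, 0.0]
force: [-1.3, -0.1, 8.6]
gripper_width: 0.0287
finger_force: 36.1
```

Emit:
servo_tool --steps '[{"tx":0,"ty":0,"tz":1,"turn":0,"fingers":25},{"tx":0,"ty":0,"tz":2,"turn":0,"fingers":25},{"tx":0,"ty":0,"tz":2.5,"turn":0,"fingers":25},{"tx":0,"ty":0,"tz":2.5,"turn":0,"fingers":25}]' --force 35

```text
time_s: 42.05
tcp_pos: [0.5457, 0.0498, 0.1117]
tcp_rot: [-0.001, 3.14, -0.0]
force: [-0.2, -0.1, 1.7]
gripper_width: 0.029
finger_force: 35.1
```

Emit:
servo_tool --steps '[{"tx":0,"ty":0,"tz":0,"turn":0,"fingers":31},{"tx":0,"ty":0,"tz":0,"turn":0,"fingers":36},{"tx":0,"ty":0,"tz":0,"turn":0,"fingers":50},{"tx":0,"ty":0,"tz":0,"turn":0,"fingers":55},{"tx":0,"ty":0,"tz":-15,"turn":0,"fingers":55},{"tx":0,"ty":0,"tz":-45,"turn":0,"fingers":55},{"tx":0,"ty":0,"tz":-85,"turn":0,"fingers":55},{"tx":-4,"ty":-20,"tz":-115,"turn":0,"fingers":55},{"tx":-13,"ty":-65,"tz":-125,"turn":0,"fingers":55},{"tx":-22,"ty":-115,"tz":-125,"turn":0,"fingers":55},{"tx":-32,"ty":-165,"tz":-125,"turn":0,"fingers":55},{"tx":-42,"ty":-215,"tz":-125,"turn":0,"fingers":55}]' --force 35

```text
time_s: 43.55
tcp_pos: [0.5874, -0.1669, 0.2372]
tcp_rot: [-0.0, 3.14, -0.001]
force: [-0.5, 0.4, 0.5]
gripper_width: 0.055
finger_force: 0.0
```

Emit:
servo_tool --steps '[{"tx":-9,"ty":-50,"tz":0,"turn":0,"fingers":55},{"tx":-19,"ty":-100,"tz":0,"turn":0,"fingers":55},{"tx":-25,"ty":-132,"tz":5,"turn":0,"fingers":55},{"tx":-27,"ty":-140.5,"tz":20,"turn":0,"fingers":55},{"tx":-27,"ty":-140.5,"tz":50,"turn":0,"fingers":55},{"tx":-27,"ty":-140.5,"tz":85,"turn":0,"fingers":55},{"tx":-27,"ty":-140.5,"tz":112,"turn":0,"fingers":55},{"tx":-27,"ty":-140.5,"tz":125,"turn":0,"fingers":55},{"tx":-27,"ty":-140.5,"tz":125,"turn":0,"fingers":55},{"tx":-27,"ty":-140.5,"tz":125,"turn":0,"fingers":42},{"tx":-27,"ty":-140.5,"tz":125,"turn":0,"fingers":30},{"tx":-27,"ty":-140.5,"tz":125,"turn":0,"fingers":25}]' --force 35

```text
time_s: 45.05
tcp_pos: [0.615, -0.3066, 0.1127]
tcp_rot: [-0.0, 3.139, -0.003]
force: [0.9, -1.0, 4.0]
gripper_width: 0.0289
finger_force: 35.0
```

Emit:
servo_tool --steps '[{"tx":0,"ty":0,"tz":0,"turn":0,"fingers":25},{"tx":0,"ty":0,"tz":0,"turn":0,"fingers":25}]' --force 35

```text
time_s: 45.3
tcp_pos: [0.6151, -0.3066, 0.1126]
tcp_rot: [-0.0, 3.139, -0.003]
force: [0.1, -1.4, 5.8]
gripper_width: 0.0284
finger_force: 35.1
```

Emit:
servo_tool --steps '[{"tx":0,"ty":0,"tz":-8,"turn":0,"fingers":25},{"tx":0,"ty":0,"tz":-25,"turn":0,"fingers":25},{"tx":0,"ty":0,"tz":-55,"turn":0,"fingers":25},{"tx":0,"ty":0,"tz":-90,"turn":0,"fingers":25},{"tx":0,"ty":0,"tz":-125,"turn":0,"fingers":25},{"tx":1,"ty":5,"tz":-150,"turn":0,"fingers":25},{"tx":3,"ty":20,"tz":-163,"turn":0,"fingers":25},{"tx":8,"ty":50,"tz":-165,"turn":0,"fingers":25},{"tx":14,"ty":90,"tz":-165,"turn":0,"fingers":25},{"tx":21,"ty":135,"tz":-165,"turn":0,"fingers":25},{"tx":28,"ty":180,"tz":-165,"turn":0,"fingers":25},{"tx":35,"ty":225,"tz":-165,"turn":0,"fingers":25}]' --force 35

```text
time_s: 46.8
tcp_pos: [0.5765, -0.0773, 0.2736]
tcp_rot: [0.002, -3.138, -0.002]
force: [0.6, -0.0, -1.9]
gripper_width: 0.0286
finger_force: 34.8
```

Emit:
servo_tool --steps '[{"tx":7,"ty":45,"tz":0,"turn":0,"fingers":25},{"tx":15,"ty":90,"tz":0,"turn":0,"fingers":25},{"tx":22,"ty":135,"tz":0,"turn":0,"fingers":25},{"tx":29,"ty":172,"tz":0,"turn":0,"fingers":25},{"tx":32,"ty":193,"tz":0,"turn":0,"fingers":25},{"tx":33,"ty":200,"tz":3,"turn":0,"fingers":25},{"tx":33,"ty":200,"tz":15,"turn":0,"fingers":25},{"tx":33,"ty":200,"tz":40,"turn":0,"fingers":25},{"tx":33,"ty":200,"tz":75,"turn":0,"fingers":25},{"tx":33,"ty":200,"tz":110,"turn":0,"fingers":25},{"tx":33,"ty":200,"tz":135,"turn":0,"fingers":25},{"tx":33,"ty":200,"tz":150,"turn":0,"fingers":25}]' --force 35

```text
time_s: 48.3
tcp_pos: [0.544, 0.118, 0.1227]
tcp_rot: [-0.002, -3.138, 0.002]
force: [-0.0, 0.1, -2.2]
gripper_width: 0.029
finger_force: 34.9
```

Emit:
servo_tool --steps '[{"tx":0,"ty":0,"tz":5,"turn":0,"fingers":25},{"tx":0,"ty":0,"tz":8,"turn":0,"fingers":25},{"tx":0,"ty":0,"tz":10,"turn":0,"fingers":25},{"tx":0,"ty":0,"tz":11,"turn":0,"fingers":25},{"tx":0,"ty":0,"tz":12,"turn":0,"fingers":25},{"tx":0,"ty":0,"tz":12,"turn":0,"fingers":25}]' --force 35

```text
time_s: 49.05
tcp_pos: [0.5458, 0.1193, 0.1137]
tcp_rot: [-0.0, 3.141, 0.0]
force: [0.3, -0.2, -0.8]
gripper_width: 0.0285
finger_force: 34.9
```

Emit:
servo_tool --steps '[{"tx":0,"ty":0,"tz":0.5,"turn":0,"fingers":25},{"tx":0,"ty":0,"tz":1,"turn":0,"fingers":25},{"tx":0,"ty":0,"tz":1.5,"turn":0,"fingers":25},{"tx":0,"ty":0,"tz":1.5,"turn":0,"fingers":25}]' --force 35

```text
time_s: 49.55
tcp_pos: [0.5462, 0.1192, 0.1126]
tcp_rot: [-0.0, 3.141, 0.0]
force: [-0.5, -0.9, 2.6]
gripper_width: 0.0285
finger_force: 35.2
```

Emit:
servo_tool --steps '[{"tx":0,"ty":0,"tz":0,"turn":0,"fingers":31},{"tx":0,"ty":0,"tz":0,"turn":0,"fingers":36},{"tx":0,"ty":0,"tz":0,"turn":0,"fingers":50},{"tx":0,"ty":0,"tz":0,"turn":0,"fingers":55},{"tx":0,"ty":0,"tz":-15,"turn":0,"fingers":55},{"tx":0,"ty":0,"tz":-45,"turn":0,"fingers":55},{"tx":0,"ty":0,"tz":-90,"turn":0,"fingers":55},{"tx":10,"ty":-20,"tz":-135,"turn":0,"fingers":55},{"tx":20,"ty":-65,"tz":-160,"turn":0,"fingers":55},{"tx":20,"ty":-115,"tz":-165,"turn":0,"fingers":55},{"tx":20,"ty":-165,"tz":-165,"turn":0,"fingers":55},{"tx":20,"ty":-215,"tz":-165,"turn":0,"fingers":55}]' --force 35

```text
time_s: 51.05
tcp_pos: [0.526, -0.0973, 0.2789]
tcp_rot: [-0.001, 3.139, -0.001]
force: [0.6, 0.3, 0.5]
gripper_width: 0.0554
finger_force: 0.0
```

Emit:
servo_tool --steps '[{"tx":0,"ty":-40,"tz":0,"turn":0,"fingers":55},{"tx":0,"ty":-90,"tz":0,"turn":0,"fingers":55},{"tx":0,"ty":-130,"tz":0,"turn":0,"fingers":55},{"tx":0,"ty":-150,"tz":0,"turn":0,"fingers":55},{"tx":0,"ty":-150,"tz":0,"turn":0,"fingers":55}]' --force 35

```text
time_s: 51.68
tcp_pos: [0.5259, -0.2464, 0.2776]
tcp_rot: [0.003, 3.141, 0.0]
force: [0.0, 0.7, 0.9]
gripper_width: 0.0552
finger_force: 0.0
```

```bash
python3 -c "
from h import *
from cell import snapshot
t=snapshot('top');s=snapshot('scene')
cv2.imwrite('pics/f.png',np.hstack([cv2.resize(t['image'][160:270,155:375,::-1],(440,220)),cv2.resize(s['image'][180:420,220:400,::-1],(360,480))[:220*2][::1][:220] ]) if 0 else np.hstack([cv2.copyMakeBorder(cv2.resize(t['image'][160:270,155:375,::-1],(440,220)),0,260,0,0,0),cv2.resize(s['image'][180:420,220:400,::-1],(360,480))]))"
```

```text
(no output)
```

View pics/f.png

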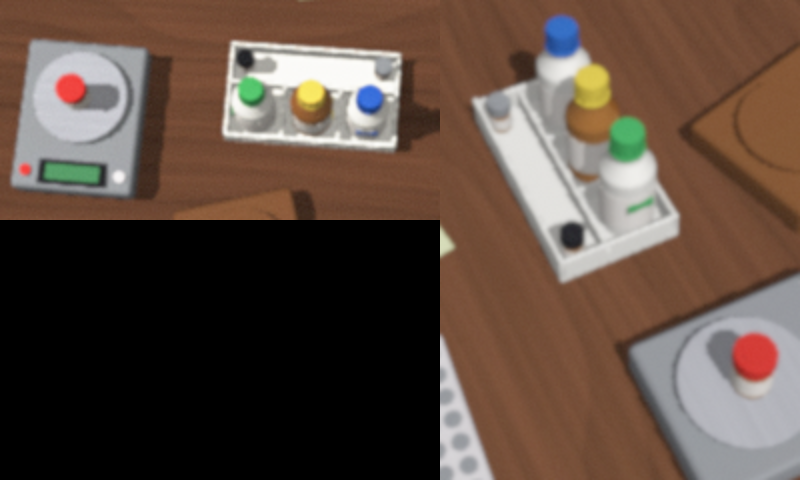

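The final view shows all three bottles upright in their own compartments, the jar centred on the grey balance's pan, and both vials unmoved.

```bash
python3 -c "
from cell import *
print(finish_job())"
```

```text
the job is handed in; nothing more can be done
None
```

The job is handed in: the jar stands in the middle of the grey balance's pan, and all three bottles are back upright in their own compartments. The vials were not touched, and it took about 52 s.

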